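# Full blast with the two-stage blow gun at the jeweller's bench

### The job

Blow the brass ring casting dry: it stands in the dish in front of the blow gun with the red trigger. Squeeze that gun's red trigger past the pressure point of its first stage and right home into the second stage (full blast), keep it there for a good second, then let go so that it springs back out. Leave the blue trigger alone.

Things in the scene. Friction and masses are not known exactly. Their poses are not given: they have to be found in the camera images.
- red_grip (a point): Squeeze point: centre of the red-trigger gun's grey level handle, 75 mm above the table. x runs along the gun to nozzle and casting, y to the trigger side, z up. Fingers closing along y here work it. Handle 28 mm high, back face at y -18 mm; trigger outer face here at y +33 mm free, +18 home. Stand brackets 45 mm or more off along x, plate 67 mm below. The gun slides 8 mm either way in y to centre itself.
- red_first (a joint): First stage of the red trigger, rad: 0 free, 0.08 at the pressure point, reached with 4 N at the squeeze point; springs back. The trigger is a red plastic lever 6 mm thick, 22 mm high, upright beside the handle at the same height, hinged 80 mm ahead of the squeeze point (towards the nozzle), its free end 38 mm behind it.
- red_second (a joint): Second stage of the red trigger, rad beyond the pressure point: 0 until pressed through it, 0.10 right home at a hard stop. At the squeeze point it starts to move at about 9 N and is home at 12 N (7 mm of first-stage travel, then 8 mm); a squeeze of 20 to 40 N suits and does no harm. Springs back when let go.
- blue_first (a joint): First stage of the other blow gun's trigger, rad: 0 free, 0.08 at its pressure point. That gun is alike but has a blue trigger and an empty dish, and stands to the left or right of the red one. Not to be pressed.

How it is judged:
By the outcome, as a careful person would: the job done as asked, in the order asked, and still so for the second after the job is handed in, with the robot touching nothing.
It also fails if it takes over 29 s, if anything falls off the work surface, if the arm or the gripper's body presses on something with over 40 N, if the wrist force passes 120 N, or if a joint passes its speed limit or range.

### The arm

A 7-joint arm with a two-finger parallel gripper is mounted at the origin on the work surface. World frame = base frame: x ahead of the robot, y to its left, z up, the work surface at z = 0. Lengths are in mm, angles in rad, forces in N, time in s.
With the tool pointing down it reaches from about 400 to 875 mm from the base axis. Payload 6.5 kg.
Tool frame: the origin (TCP) lies midway between the tips of the shut fingers; the grasp point (between the pads) lies 19 mm behind it; z points along the fingers, y is the line along which they close (so a half turn about z gives the same grasp; the last joint's range is limited). The gripper opens to 85 mm and grips with 20 to 120 N. Pads are 22 mm wide; open, the fingers measure 114 mm over their backs; the gripper's body (76 mm by 85 mm) begins 54 mm behind the grasp point. The pads swing forward as they close: fully open they stand 13 mm farther back than shut.
Start: joints at [1.162, 0.536, -0.004, 1.538, 0.003, 1.067, -0.071], TCP at [218.477, -612.175, 231.29] pointing down, gripper open.
Joint ranges: [-2.7, 2.7], [-0.37, 2.16], [-1.27, 1.26], [0.24, 2.4], [-1.31, 4.45], [0.19, 1.91], [-2.76, 2.76]. Speed limits (rad/s): [2.39, 2.39, 3.14, 3.14, 3.14, 3.14, 3.14].

### API

Orientations are given as a 3x3 rotation matrix whose columns are the frame's x, y, z axes.
In Python, from bench import status, optics, ticket gives the robot as it stands. The module is installed in compiled form; this text tells all that it offers.
- The arm moves only by the tool jog_arm, never from a script. Its argument "deltas" is a list of rows, each an object of numbers: "fingers": the closure, from -1 (fully open) to 1 (shut), so that 0 is half open; "tx", "ty", "tz": the shift along the tool's x, y, z in units of 0.5 m (1.0 is 0.5 m); "twist": the turn about the tool's z in units of 90 degrees (1.0 is 90 degrees). A call has 1 to 10 rows; each row shifts and turns the commanded pose from where the row before left it, along the tool's axes as they then stand; what a row does not reach is not made up. A row lasts 1/8 s, in which the tool goes at most 62.5 mm and 10.7 degrees, less where a joint would pass 70% of its speed; a pose out of reach is approached as far as the arm can. A call with a number of a shift or a turn outside -1 to 1 is refused whole. A call with a gripper value outside its range is refused whole. The fingers move at their own pace and stop on an object; the grip force is fixed at half the most. Time passes only in rows, so rows that do not move let the fingers close. It gives the time, the measured TCP pose, the force, the opening and the grip force at its end, in the units of the state.
- status.state(): the state, without advancing time (a new reading comes with each control period).
- optics.get_image(name): name is "scene" or "side" or "wrist"; returns a dict with "color" (384x512x3 uint8, red, green, blue), "depth" (384x512 float32, mm along the optical axis (not along the pixel's ray), 0 where there is no reading), "mtx" (3x3 intrinsics, pixels), "R" (3x3) and "t" (3): a world point X has camera coordinates R X + t. Camera axes: x right, y down, z forward; pixel columns grow to the right and rows downward; lengths in mm; the calibration is good to about 2 mm. A picture is of the moment at which its call begins.
- ticket.hand_in(): hands the job in; it is judged then, once.
The state is a dict: "time_s": time; "qpos": joint angles; "dq": joint speeds; "tau": joint torques, N m; "eef_pos": TCP position; "tool_rot": TCP orientation; "force": force on the tool from outside, world axes, zero at the start; "torque": the same for the moment, N m; "width": finger opening in mm; "grip_force": force on a finger pad.
Only numpy, scipy, OpenCV 4.12 (cv2) and the standard library are available. Lean on these libraries where they do the work, as an engineer would, in place of code of your own. Each camera call takes 0.05 s, during which the arm holds its last target. There are 200 camera calls.

## Working session

There is one attempt and no reset: what is moved stays moved. The work goes in short steps, Python scripts to look and compute and a tool call to move; the robot and the scene stay as the last step left them, time stands still between calls to the robot, and variables do not carry over. Pictures are saved under pics/ and viewed, at most 10 in all, crops included, and the job is handed in when it is done.

Besides the shell and the picture viewer there is one more tool, called after "Emit:" as a command line: name --argument value ..., lists and objects as JSON in quotes. jog_arm: Moves the arm, as the interface text tells. Shifts and turns lie within -1 to 1; 1 stands for 0.5 m of shift or 90 degrees of turn. Its arguments: {"type":"object","properties":{"deltas":{"type":"array","items":{"type":"object","properties":{"fingers":{"type":"number"},"tx":{"type":"number","minimum":-1,"maximum":1},"ty":{"type":"number","minimum":-1,"maximum":1},"tz":{"type":"number","minimum":-1,"maximum":1},"twist":{"type":"number","minimum":-1,"maximum":1}}}}},"required":["deltas"]}

```bash
mkdir -p pics; cat > h.py <<'E'
import numpy as np, cv2
from bench import status, optics, ticket
def pts(im):
    d=im["depth"]; v,u=np.indices(d.shape); K=im["mtx"]
    c=np.stack([(u-K[0,2])/K[0,0]*d,(v-K[1,2])/K[1,1]*d,d],-1)
    return (c-im["t"])@im["R"]
E
python3 - <<'E'
from h import *
a=[]
for n in("scene","side"):
    im=optics.get_image(n); np.savez("pics/%s.npz"%n,**im)
    a.append(im["color"]); P=pts(im)
    hsv=cv2.cvtColor(im["color"],cv2.COLOR_RGB2HSV)
    for c,(lo,hi) in dict(red=(0,6),red2=(172,180),blue=(100,125)).items():
        m=cv2.inRange(hsv,(lo,130,60),(hi,255,255))
        k,l,s,ce=cv2.connectedComponentsWithStats(m)
        for i in range(1,k):
            if s[i,4]>30:
                q=P[(l==i)&(im["depth"]>0)]
                print(n,c,s[i],q.min(0).round() if len(q) else 0,q.max(0).round() if len(q) else 0)
for i,n in enumerate(("scene","side")): cv2.imwrite("pics/%s.png"%n,a[i][:,:,::-1])
s=status.state(); print(s["time_s"],s["tool_rot"],s["width"])
E
```

```text
scene red [272 128   9  12  50] [ 389. -222.   77.] [ 405. -195.   98.]
scene red [220 145  46  19 225] [ 431. -212.   61.] [ 564. -168.   89.]
scene blue [159 121  28  14  99] [ 541. -537.    2.] [ 601. -446.   14.]
scene blue [361 235  11  15  76] [442. 170.  84.] [458. 199.  96.]
scene blue [280 262  66   9 187] [487. 140.   9.] [614. 205.  89.]
side red [   7    6   55   35 1534] [258. 939. 341.] [ 387. 1095.  431.]
side red [177 151  20  13  95] [556. 460.   1.] [633. 543.  13.]
side red [274 246  58  33 537] [ 451. -200.   66.] [ 562. -170.   91.]
side red [254 287  20  27 204] [ 393. -235.   66.] [ 407. -204.   97.]
side blue [  64    5   49   31 1266] [427. 940. 343.] [ 554. 1055.  431.]
side blue [182 183   5   8  32] [442. 163.  84.] [453. 178.  97.]
0.1 [[ 9.41792398e-01  3.36194355e-01 -6.60236638e-04]
 [ 3.36194974e-01 -9.41791314e-01  1.43515774e-03]
 [-1.39313201e-04 -1.57358889e-03 -9.99998752e-01]] 85.41950172700976
```

View pics/scene.png

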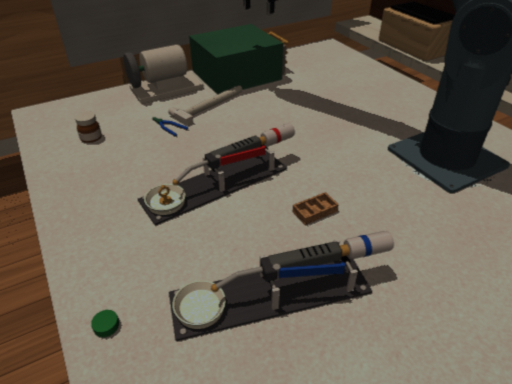

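View pics/side.png

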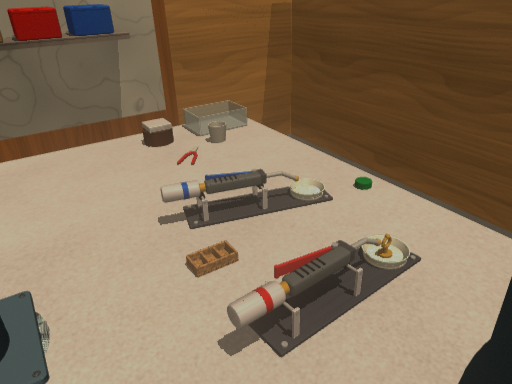

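The red gun is the one with the brass ring: scene trigger at about (243,155), ring at (165,195). Side view: trigger at (303,262), ring at (386,246). Next I fit the gun's axis.

```bash
python3 - <<'E'
from h import *
for n in("scene","side"):
    im=dict(np.load("pics/%s.npz"%n)); P=pts(im); c=im["color"]; hsv=cv2.cvtColor(c,cv2.COLOR_RGB2HSV)
    ok=im["depth"]>0
    box=ok&(P[...,0]>330)&(P[...,0]<750)&(P[...,1]>-330)&(P[...,1]<-90)
    red=((hsv[...,0]<6)|(hsv[...,0]>172))&(hsv[...,1]>130)&(hsv[...,2]>50)
    dark=(hsv[...,2]<95)&(hsv[...,1]<90)
    for nm,m in dict(trig=box&red&(P[...,0]>415)&(P[...,2]>60),handle=box&dark&(P[...,2]>60)&(P[...,2]<100),top=box&dark&(P[...,2]>82)&(P[...,2]<96),plate=box&dark&(P[...,2]<14)&(P[...,2]>1)).items():
        q=P[m]
        if len(q)<10: print(n,nm,len(q));continue
        r=cv2.minAreaRect(q[:,:2].astype(np.float32))
        v=cv2.fitLine(q[:,:2].astype(np.float32),cv2.DIST_HUBER,0,.01,.01).ravel()
        print(n,nm,len(q),"rect",np.round(r[0]),np.round(r[1]),round(r[2],1),"line",np.degrees(np.arctan2(v[1],v[0])).round(1),v[2:].round(),"z",np.percentile(q[:,2],[2,50,98]).round())
E
```

```text
scene trig 409 rect [ 496. -181.] [136.  40.] 9.0 line -5.3 [ 509. -176.] z [65. 78. 88.]
scene handle 883 rect [ 507. -189.] [ 75. 313.] 86.7 line 2.4 [ 503. -196.] z [63. 85. 91.]
scene top 541 rect [ 471. -206.] [242.  38.] 5.7 line 1.9 [ 508. -200.] z [83. 89. 91.]
scene plate 3057 rect [ 547. -203.] [413. 117.] 3.6 line 8.8 [ 568. -179.] z [ 2.  8. 12.]
side trig 517 rect [ 505. -189.] [ 29. 111.] 84.2 line -5.4 [ 496. -179.] z [68. 83. 89.]
side handle 1339 rect [ 511. -209.] [296.  34.] 8.1 line 5.1 [ 509. -219.] z [66. 87. 92.]
side top 849 rect [ 517. -208.] [144.  33.] 8.1 line 6.9 [ 511. -211.] z [83. 90. 92.]
side plate 5376 rect [ 565. -197.] [366. 107.] 5.0 line 1.2 [ 522. -220.] z [ 5. 10. 11.]
```

Emit:
jog_arm --deltas '[{"tx":0.0867,"ty":-0.066},{"tx":0.0867,"ty":-0.066},{"tx":0.0867,"ty":-0.066},{"tx":0.0867,"ty":-0.066},{"tx":0.0867,"ty":-0.066},{"tx":0.0867,"ty":-0.066},{"tx":0.0867,"ty":-0.066},{"tx":0.0867,"ty":-0.066},{"tx":0.0867,"ty":-0.066},{}]'

```text
schema error: expected keys fingers, tx, ty, tz, twist
```

Emit:
jog_arm --deltas '[{"twist":0.08},{"twist":0.08},{},{}]'

```text
schema error: expected keys fingers, tx, ty, tz, twist
```

```bash
python3 - <<'E'
from h import *
im=optics.get_image("wrist"); np.savez("pics/wrist.npz",**im); cv2.imwrite("pics/wrist.png",im["color"][:,:,::-1])
s=status.state(); print(s["time_s"],s["eef_pos"],s["tool_rot"],s["force"])
E
```

```text
0.15 [ 218.32645965 -611.72255448  230.58651486] [[ 9.41781411e-01  3.36225336e-01 -5.45786299e-04]
 [ 3.36225768e-01 -9.41780560e-01  1.26898009e-03]
 [-8.73476703e-05 -1.37860927e-03 -9.99999046e-01]] [ 0.36412968 -0.23864531  0.91432249]
```

View pics/wrist.png

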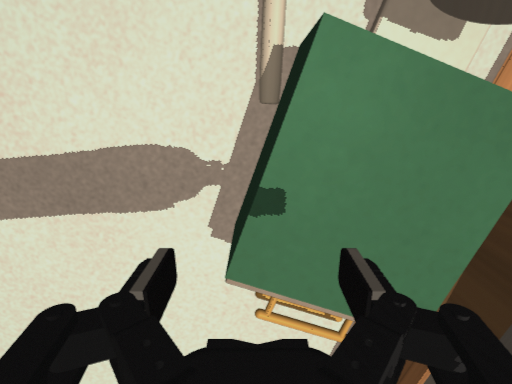

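The rows were refused because every key is required. The wrist view shows only the green box, centred near (370,170), under the gripper. I'm resending the move with all keys.

Emit:
jog_arm --deltas '[{"fingers":-1,"tx":0.0867,"ty":-0.066,"tz":0,"twist":0},{"fingers":-1,"tx":0.0867,"ty":-0.066,"tz":0,"twist":0},{"fingers":-1,"tx":0.0867,"ty":-0.066,"tz":0,"twist":0},{"fingers":-1,"tx":0.0867,"ty":-0.066,"tz":0,"twist":0},{"fingers":-1,"tx":0.0867,"ty":-0.066,"tz":0,"twist":0},{"fingers":-1,"tx":0.0867,"ty":-0.066,"tz":0,"twist":0},{"fingers":-1,"tx":0.0867,"ty":-0.066,"tz":0,"twist":0},{"fingers":-1,"tx":0.0867,"ty":-0.066,"tz":0,"twist":0},{"fingers":-1,"tx":0.0867,"ty":-0.066,"tz":0,"twist":0},{"fingers":-1,"tx":0,"ty":0,"tz":0,"twist":0}]'

```text
time_s: 1.4
eef_pos: [488.5, -196.3, 231.3]
tool_rot: [[0.939, 0.344, 0.001], [0.344, -0.939, 0.002], [0.002, -0.002, -1.0]]
force: [-0.5, -0.4, -1.1]
width: 85.5
grip_force: 0.0
```

Emit:
jog_arm --deltas '[{"fingers":-1,"tx":0,"ty":0,"tz":0,"twist":0.08},{"fingers":-1,"tx":0,"ty":0,"tz":0,"twist":0.08},{"fingers":-1,"tx":0,"ty":0,"tz":0,"twist":0},{"fingers":-1,"tx":0,"ty":0,"tz":0,"twist":0}]'

```text
time_s: 1.9
eef_pos: [485.7, -201.8, 231.2]
tool_rot: [[0.996, 0.093, -0.0], [0.093, -0.996, -0.0], [-0.0, 0.0, -1.0]]
force: [-0.7, 0.2, 0.3]
width: 85.8
grip_force: 0.0
```

```bash
python3 - <<'E'
from h import *
im=optics.get_image("wrist"); np.savez("pics/wrist.npz",**im); cv2.imwrite("pics/wrist2.png",im["color"][:,:,::-1])
s=status.state(); print(s["time_s"],s["eef_pos"],s["tool_rot"],s["force"])
E
```

```text
1.95 [ 485.82585398 -201.65859816  231.23697861] [[ 9.95686626e-01  9.27798639e-02 -1.98530626e-04]
 [ 9.27798526e-02 -9.95686645e-01 -6.52780881e-05]
 [-2.03730785e-04  4.65768772e-05 -9.99999978e-01]] [ 0.04904417  0.17984742 -0.65562965]
```

View pics/wrist2.png

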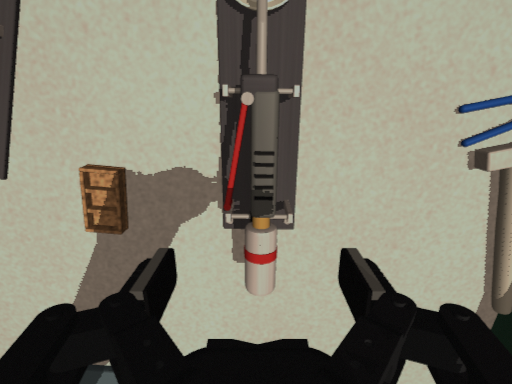

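The wrist view shows the red gun from above: trigger from its hinge at (247,98) to its free end at (228,209). The handle spans cols 242-277, rows 75-220, and the brackets are at rows 91 and 217.

```bash
python3 - <<'E'
from h import *
im=dict(np.load("pics/wrist.npz")); c=im["color"]; hsv=cv2.cvtColor(c,cv2.COLOR_RGB2HSV); Ki=np.linalg.inv(im["mtx"]); R,t=im["R"],im["t"]
C=-R.T@t
def ray(u,v,z):
    d=R.T@(Ki@[u,v,1]); return C+d*(z-C[2])/d[2]
P=pts(im)
red=(((hsv[...,0]<6)|(hsv[...,0]>174))&(hsv[...,1]>130)).astype(np.uint8)
k,l,s,ce=cv2.connectedComponentsWithStats(red)
for i in range(1,k):
    if s[i,4]>60: print("red",s[i],ce[i])
i=[i for i in range(1,k) if s[i,4]>60 and s[i,1]<200][0]
v,u=np.nonzero(l==i); Z=86
w=np.array([ray(a,b,Z) for a,b in zip(u,v)])
print("trig depth z",np.percentile(P[l==i][:,2],[10,50,90]))
f=cv2.fitLine(w[:,:2].astype(np.float32),2,0,.01,.01).ravel(); print("trig ang",np.degrees(np.arctan2(f[1],f[0])),f[2:],"ext",w.min(0),w.max(0))
# handle top: by depth
m=(P[...,2]>84)&(P[...,2]<96)&(red==0)&(hsv[...,1]<90)&(P[...,0]>430)&(P[...,0]<600)&(abs(P[...,1]+195)<60)
q=P[m][:,:2].astype(np.float32); r=cv2.minAreaRect(q); print("handle",r,np.median(P[m][:,2]))
for row in (120,140,160,180,200):
    cols=np.nonzero(m[row])[0]; a,b=ray(cols[0]-.5,row,89),ray(cols[-1]+.5,row,89); print(row,cols[0],cols[-1],a.round(1),b.round(1))
for p in((225,91),(297,91),(229,217),(290,217)): print("bracket",ray(*p,P[p[1],p[0],2]).round(1))
print("hinge",ray(247,98,86).round(1),"end",ray(228,209,86).round(1),"plate edges",[ray(x,150,8).round(1) for x in (220,300)])
E
```

```text
red [223 103  25 108 751] [235.37283622 156.20905459]
red [244 249  33  15 300] [259.77666667 257.24666667]
trig depth z [ 7.78648692 83.67705402 84.86449283]
trig ang -5.645403 [ 509.90823 -176.719  ] ext [ 451.40403147 -184.89690177   86.        ] [ 563.01498437 -167.31349452   86.        ]
handle ((510.35845947265625, -205.93690490722656), (163.5257110595703, 35.88962936401367), 9.327880859375) 86.85413526127182
120 253 278 [ 548.4 -191.1   89. ] [ 550.7 -216.1   89. ]
140 252 277 [ 529.2 -191.8   89. ] [ 531.6 -217.3   89. ]
160 252 276 [ 509.3 -193.5   89. ] [ 511.6 -218.7   89. ]
180 252 275 [ 488.4 -195.3   89. ] [ 490.7 -220.    89. ]
200 252 275 [ 466.6 -197.2   89. ] [ 468.9 -222.5   89. ]
bracket [ 572.8 -159.9   60.4]
bracket [ 579.8 -234.    59.9]
bracket [ 432.6 -172.8   60.4]
bracket [ 439.5 -245.    60.7]
hinge [ 568. -184.   86.] end [ 452.9 -172.9   86. ] plate edges [array([ 502.1, -151.9,    8. ]), array([ 511.7, -254.3,    8. ])]
```

Emit:
jog_arm --deltas '[{"fingers":-1,"tx":0.007,"ty":-0.005,"tz":0.03,"twist":0},{"fingers":-1,"tx":0,"ty":0,"tz":0.06,"twist":0},{"fingers":-1,"tx":0,"ty":0,"tz":0.06,"twist":0},{"fingers":-1,"tx":0,"ty":0,"tz":0.06,"twist":0},{"fingers":-1,"tx":0,"ty":0,"tz":0.05,"twist":0},{"fingers":-1,"tx":0,"ty":0,"tz":0.04,"twist":0},{"fingers":-1,"tx":0,"ty":0,"tz":0.035,"twist":0},{"fingers":-1,"tx":0,"ty":0,"tz":0.022,"twist":0},{"fingers":-1,"tx":0,"ty":0,"tz":0,"twist":0},{"fingers":-1,"tx":0,"ty":0,"tz":0,"twist":0}]'

```text
time_s: 3.2
eef_pos: [489.8, -198.7, 53.3]
tool_rot: [[0.996, 0.091, 0.001], [0.091, -0.996, -0.0], [0.001, 0.0, -1.0]]
force: [-0.5, 0.1, -0.4]
width: 85.4
grip_force: 0.0
```

```bash
python3 - <<'E'
from h import *
im=optics.get_image("wrist"); im2=optics.get_image("side")
a=np.hstack([im["color"][:,100:412],cv2.resize(im2["color"][200:340,220:420],(480,336))[:384] if 0 else cv2.resize(im2["color"][190:350,230:430],(480,384))])
cv2.imwrite("pics/w3.png",a[:,:,::-1])
s=status.state(); print(s["time_s"],s["eef_pos"],s["force"])
E
```

```text
3.3 [ 489.95208377 -198.73339066   53.49728812] [-0.0131567   0.4007239   1.15596044]
```

View pics/w3.png

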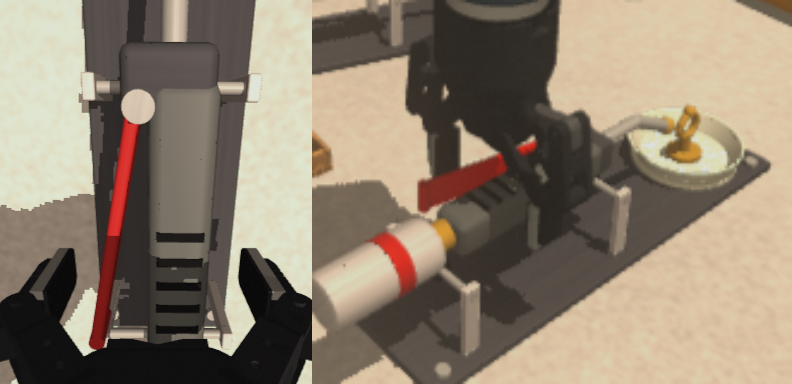

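The fingers straddle the handle and trigger: left pad at about (55,275) outside the red lever, right pad at about (258,275) behind the handle. I'll close in steps and watch the force.

Emit:
jog_arm --deltas '[{"fingers":-0.4,"tx":0,"ty":0,"tz":0,"twist":0},{"fingers":-0.1,"tx":0,"ty":0,"tz":0,"twist":0},{"fingers":0,"tx":0,"ty":0,"tz":0,"twist":0},{"fingers":0.05,"tx":0,"ty":0,"tz":0,"twist":0},{"fingers":0.1,"tx":0,"ty":0,"tz":0,"twist":0},{"fingers":0.1,"tx":0,"ty":0,"tz":0,"twist":0},{"fingers":0.1,"tx":0,"ty":0,"tz":0,"twist":0}]'

```text
time_s: 4.18
eef_pos: [489.3, -199.2, 53.5]
tool_rot: [[0.996, 0.091, 0.0], [0.091, -0.996, -0.001], [0.0, 0.001, -1.0]]
force: [-2.5, -0.3, 7.8]
width: 38.6
grip_force: 10.5
```

Emit:
jog_arm --deltas '[{"fingers":0.16,"tx":0,"ty":0,"tz":0,"twist":0},{"fingers":0.18,"tx":0,"ty":0,"tz":0,"twist":0},{"fingers":0.18,"tx":0,"ty":0,"tz":0,"twist":0}]'

```text
time_s: 4.55
eef_pos: [489.3, -199.4, 53.7]
tool_rot: [[0.996, 0.091, 0.0], [0.091, -0.996, -0.001], [0.0, 0.001, -1.0]]
force: [-3.1, -0.5, 9.7]
width: 35.3
grip_force: 13.0
```

Emit:
jog_arm --deltas '[{"fingers":0.22,"tx":0,"ty":0,"tz":0,"twist":0},{"fingers":0.25,"tx":0,"ty":0,"tz":0,"twist":0},{"fingers":0.25,"tx":0,"ty":0,"tz":0,"twist":0}]'

```text
time_s: 4.92
eef_pos: [489.3, -199.5, 53.9]
tool_rot: [[0.996, 0.092, 0.0], [0.092, -0.996, -0.001], [-0.0, 0.001, -1.0]]
force: [-3.7, -1.7, 13.1]
width: 32.9
grip_force: 44.3
```

The force jumped to 44 N, so the trigger is on the hard stop. I'll ease to about 30 N and hold.

Emit:
jog_arm --deltas '[{"fingers":0.225,"tx":0,"ty":0,"tz":0,"twist":0},{"fingers":0.225,"tx":0,"ty":0,"tz":0,"twist":0},{"fingers":0.225,"tx":0,"ty":0,"tz":0,"twist":0},{"fingers":0.225,"tx":0,"ty":0,"tz":0,"twist":0}]'

```text
time_s: 5.42
eef_pos: [489.3, -199.4, 53.9]
tool_rot: [[0.996, 0.091, 0.0], [0.091, -0.996, -0.001], [-0.0, 0.001, -1.0]]
force: [-4.6, -1.7, 12.9]
width: 33.1
grip_force: 40.3
```

```bash
python3 - <<'E'
from h import *
im=optics.get_image("wrist"); cv2.imwrite("pics/w4.png",im["color"][:,:,::-1])
s=status.state(); print(s["time_s"],s["width"],s["grip_force"])
E
```

```text
5.475 33.411738927571356 40.30122756958008
```

View pics/w4.png

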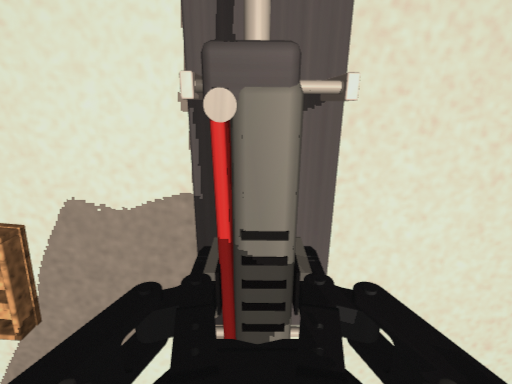

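The lever now lies along the handle, from (220,120) to (229,335), so it is home. I'll hold for more than a second, then release.

Emit:
jog_arm --deltas '[{"fingers":0.225,"tx":0,"ty":0,"tz":0,"twist":0},{"fingers":0.225,"tx":0,"ty":0,"tz":0,"twist":0},{"fingers":0.225,"tx":0,"ty":0,"tz":0,"twist":0},{"fingers":0.225,"tx":0,"ty":0,"tz":0,"twist":0},{"fingers":0.225,"tx":0,"ty":0,"tz":0,"twist":0},{"fingers":0.225,"tx":0,"ty":0,"tz":0,"twist":0},{"fingers":0.225,"tx":0,"ty":0,"tz":0,"twist":0}]'

```text
time_s: 6.35
eef_pos: [489.3, -199.4, 53.9]
tool_rot: [[0.996, 0.091, 0.0], [0.091, -0.996, -0.001], [-0.0, 0.001, -1.0]]
force: [-4.5, -1.8, 12.7]
width: 33.0
grip_force: 40.3
```

Emit:
jog_arm --deltas '[{"fingers":-0.2,"tx":0,"ty":0,"tz":0,"twist":0},{"fingers":-0.6,"tx":0,"ty":0,"tz":0,"twist":0},{"fingers":-1,"tx":0,"ty":0,"tz":0,"twist":0},{"fingers":-1,"tx":0,"ty":0,"tz":0,"twist":0},{"fingers":-1,"tx":0,"ty":0,"tz":0,"twist":0},{"fingers":-1,"tx":0,"ty":0,"tz":0,"twist":0},{"fingers":-1,"tx":0,"ty":0,"tz":0,"twist":0},{"fingers":-1,"tx":0,"ty":0,"tz":0,"twist":0}]'

```text
time_s: 7.35
eef_pos: [489.3, -198.5, 52.8]
tool_rot: [[0.996, 0.091, -0.0], [0.091, -0.996, -0.0], [-0.0, 0.0, -1.0]]
force: [-0.6, 0.2, 0.2]
width: 85.4
grip_force: 0.0
```

Emit:
jog_arm --deltas '[{"fingers":-1,"tx":0,"ty":0,"tz":-0.03,"twist":0},{"fingers":-1,"tx":0,"ty":0,"tz":-0.06,"twist":0},{"fingers":-1,"tx":0,"ty":0,"tz":-0.06,"twist":0},{"fingers":-1,"tx":0,"ty":0,"tz":-0.06,"twist":0},{"fingers":-1,"tx":0,"ty":0,"tz":-0.06,"twist":0},{"fingers":-1,"tx":0,"ty":0,"tz":-0.06,"twist":0},{"fingers":-1,"tx":0,"ty":0,"tz":-0.03,"twist":0},{"fingers":-1,"tx":0,"ty":0,"tz":0,"twist":0},{"fingers":-1,"tx":0,"ty":0,"tz":0,"twist":0}]'

```text
time_s: 8.48
eef_pos: [488.6, -198.3, 231.8]
tool_rot: [[0.996, 0.091, -0.002], [0.091, -0.996, 0.001], [-0.002, -0.001, -1.0]]
force: [0.1, 0.7, 0.4]
width: 85.4
grip_force: 0.0
```

```bash
python3 - <<'E'
from h import *
im=optics.get_image("wrist"); cv2.imwrite("pics/w5.png",im["color"][:,:,::-1])
E
```

```text
(no output)
```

View pics/w5.png

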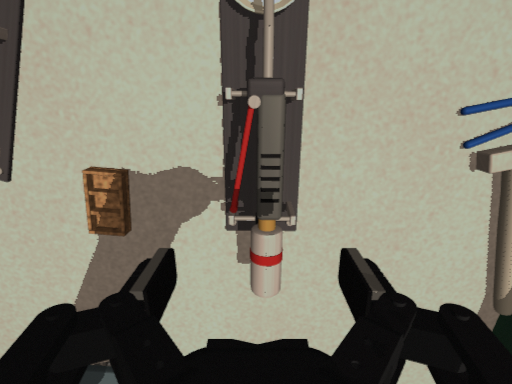

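The trigger has sprung back out, with its free end at (234,211) and its hinge at (254,102). The gripper is clear of everything.

```bash
python3 -c "
from bench import ticket; print(ticket.hand_in())"
```

```text
the job is handed in; nothing more can be done
None
```

I squeezed the red trigger fully home, held it there for about 1.5 s at 40 N or slightly over (44 N peak, just above the suggested 20–40 N), and let it spring back out; the blue trigger was not touched, and the job is handed in.

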